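Put the core bit away in its hole of the graded rack

ROBOT

A 6-joint arm with a two-finger parallel gripper is mounted at the origin on the work surface. World frame = base frame: x ahead of the robot, y to its left, z up, the work surface at z = 0. Lengths are in mm, angles in rad, forces in N, time in s.
With the tool pointing down it reaches from about 250 to 775 mm from the base axis. Payload 4 kg.
Tool frame: the origin (TCP) lies midway between the tips of the shut fingers; the grasp point (between the pads) lies bot.grasp_offset behind it (bot.grasp_offset is the distance from the TCP to the grasp point, in mm); z points along the fingers, y is the line along which they close (so a half turn about z gives the same grasp; the last joint's range is limited). The gripper opens to 85 mm and grips with 20 to 120 N. Pads are 22 mm wide; open, the fingers measure 114 mm over their backs; the gripper's body (76 mm by 85 mm) begins 54 mm behind the grasp point. The pads swing forward as they close: fully open they stand 13 mm farther back than shut.
Start: joints at [-1.306, 0.087, 1.371, -0, 1.684, -0.103], TCP at [197.758, -513.234, 231.341] pointing down, gripper open.
Joint ranges: [-3.1, 3.1], [-0.76, 2.03], [0.27, 2.55], [-1.08, 4.22], [0.17, 2.65], [-2.57, 2.57]. Speed limits (rad/s): [2.79, 2.79, 3.14, 3.14, 3.14, 3.14].

INTERFACE

Orientations are given as a unit quaternion [x, y, z, w].
In Python, from cell import bot, status, get_image, camera_model, workorder gives the robot as it stands. Calls block until the motion is done:
- bot.move_to(position, orientation): joint-space move of the TCP to a pose.
- bot.move_l(position, rot=None, vel=150, max_force=None): straight line of the TCP; rot=None keeps the orientation; vel is the mean speed in mm/s. With max_force (N) it stops when the force on the tool has changed by that much, and returns True; else False.
- bot.goto_joints(angles): joint-space move.
- bot.gripper_open() and bot.grasp(grasp_force=None): open the fingers fully, or close them until they stop; grasp_force is the grip in N (None keeps the last).
- bot.sleep(seconds).
- bot.solve_ik(position, orientation): joint angles nearest the present ones, or None.
- status.sense(): the state.
- get_image(name): name is "scene" or "top" or "wrist"; returns the picture (384x512x3 uint8, red, green, blue); there is no depth.
- camera_model(name): a dict with "K" (3x3 intrinsics, pixels), "world_from_camera" (4x4, takes a point from camera to world coordinates). Camera axes: x right, y up, looking along -z (the intrinsics and any distortion apply to the point x, -y, -z); pixel columns grow to the right and rows downward; lengths in mm; the calibration is good to about 2 mm. The wrist camera is an equidistant fisheye: a pixel r from the principal point sees the ray r / f radians off the axis. A picture is of the moment at which its call begins: read the wrist's pose just before it. camera_model takes no time and is no camera call; for the wrist camera it gives the pose at the moment of the call.
A pose or a line that the arm cannot do raises bot.MotionError and nothing moves.
- workorder.close_job(): hands the job in; it is judged then, once.
The state is a dict: "clock": time; "joint_pos": joint angles; "joint_vel": joint speeds; "effort": joint torques, N m; "eef_pos": TCP position; "orientation": TCP orientation; "ft_force": force on the tool from outside, world axes, zero at the start; "wrist_torque": the same for the moment, N m; "width": opening from 0.0 (shut) to 1.0 (fully open); "grasp_force": force on a finger pad.
Only numpy, scipy, OpenCV 4.12 (cv2) and the standard library are available. Lean on these libraries where they do the work, as an engineer would, in place of code of your own. Each camera call takes 0.05 s, during which the arm holds its last target. There are 200 camera calls.

TASK

Take the tile core bit that stands on the round blue coaster and put it away in the hole of the graded rack that matches its diameter: feel gently for the hole, then press the bit down fully home, upright, and let go. Its rim chips, so never lean hard on it; leave the other bits, the hammer and the tiles as they are.

Things in the scene. Friction and masses are not known exactly. Their poses are not given: they have to be found in the camera images.
- rack: Bit rack, fixed: dark steel cradle 76 x 250 mm with red end cheeks, round a pale wooden strip 54 x 204 mm, upper face 62 mm up, with five holes in a row 36 mm apart for bits of 12, 16, 20, 24, 28 mm, growing along the rack's +y. The strip is clamped hard at an unknown place between the cheeks, 29 mm of room in all along y. Origin: centre of the rack's underside; z up; x across the row.
- hole_12 (a point): Where the mouth centre of the hole for 12 mm bits (bore 14 mm) would be if the strip stood against the small-end cheek, level with its upper face. The real hole lies 4 to 24 mm from here along the rack's +y, all five alike. 28 mm down is a brass seat; pressed with 8 to 10 N (more if held askew) it slides 12 mm to its stop and stays: home, foot 40 mm below the mouth.
- hole_16 (a point): Where the mouth centre of the hole for 16 mm bits (bore 18 mm) would be if the strip stood against the small-end cheek, level with its upper face. The real hole lies 4 to 24 mm from here along the rack's +y, all five alike. 28 mm down is a brass seat; pressed with 8 to 10 N (more if held askew) it slides 12 mm to its stop and stays: home, foot 40 mm below the mouth.
- hole_20 (a point): Where the mouth centre of the hole for 20 mm bits (bore 22 mm) would be if the strip stood against the small-end cheek, level with its upper face. The real hole lies 4 to 24 mm from here along the rack's +y, all five alike. 28 mm down is a brass seat; pressed with 8 to 10 N (more if held askew) it slides 12 mm to its stop and stays: home, foot 40 mm below the mouth.
- hole_24 (a point): Where the mouth centre of the hole for 24 mm bits (bore 26 mm) would be if the strip stood against the small-end cheek, level with its upper face. The real hole lies 4 to 24 mm from here along the rack's +y, all five alike. 28 mm down is a brass seat; pressed with 8 to 10 N (more if held askew) it slides 12 mm to its stop and stays: home, foot 40 mm below the mouth.
- hole_28 (a point): Where the mouth centre of the hole for 28 mm bits (bore 30 mm) would be if the strip stood against the small-end cheek, level with its upper face. The real hole lies 4 to 24 mm from here along the rack's +y, all five alike. 28 mm down is a brass seat; pressed with 8 to 10 N (more if held askew) it slides 12 mm to its stop and stays: home, foot 40 mm below the mouth.
- bit_16: Steel core bit for tile, upright: round barrel 16 mm in diameter, 50 mm long, copper rim and 1.5 mm chamfer at its foot; above it a dark round shank, 12 mm in diameter, 36 mm long (86 mm in all; 0.08 to 0.17 kg). Origin: centre of its underside; z up along it. Stands on the coaster or the board, differing by run. Its rim chips if pressed on the rack, strip or seat with over 35 N.
- bit_20: Steel core bit for tile, upright: round barrel 20 mm in diameter, 50 mm long, copper rim and 1.5 mm chamfer at its foot; above it a dark round shank, 12 mm in diameter, 36 mm long (86 mm in all; 0.08 to 0.17 kg). Origin: centre of its underside; z up along it. Stands on the coaster or the board, differing by run. Its rim chips if pressed on the rack, strip or seat with over 35 N.
- bit_24: Steel core bit for tile, upright: round barrel 24 mm in diameter, 50 mm long, copper rim and 1.5 mm chamfer at its foot; above it a dark round shank, 12 mm in diameter, 36 mm long (86 mm in all; 0.08 to 0.17 kg). Origin: centre of its underside; z up along it. Stands on the coaster or the board, differing by run. Its rim chips if pressed on the rack, strip or seat with over 35 N.
- coaster: Round blue-glazed coaster, 72 mm across, 8 mm thick, fixed to the bench; the bit to put away stands on it. Origin: centre of its underside.
- board: Dark wooden board 80 x 170 mm, 8 mm thick, fixed to the bench; the two other bits stand on it, about 80 mm apart, and stay there. Origin: centre of its underside.
- hammer: Hammer, 240 mm long, lying on the bench; leave it alone. Origin: centre of its underside.
- tiles: Stack of four tiles, 70 x 70 x 48 mm; leave it alone. Origin: centre of its underside.
There are look-alikes about, which are no part of the job. What is shaped like the bit_20 but green or pink is not meant.

How it is judged (in metres and radians):
On the way, in this order (a step that is already met when the one before it is completed fails the run):
1. the bit is lifted off the coaster (height (world z) of any of bit_16, bit_20, bit_24 above 0.03 m), for 0.1 s.
2. the bit is in the hole of its own size, resting on the seat or lower (((horizontal distance between bit_16 and hole_16 below 0.027 m and z of bit_16 in the frame of rack below 0.042 m) or (horizontal distance between bit_20 and hole_20 below 0.027 m and z of bit_20 in the frame of rack below 0.042 m) or (horizontal distance between bit_24 and hole_24 below 0.027 m and z of bit_24 in the frame of rack below 0.042 m))), for 0.2 s.
At the end, for the whole second after the job is handed in: The bit from the coaster rests, let go, in the hole of its size (within 27 mm of its listed point), foot under 24.5 mm above the rack's origin (home is 22), within 0.12 rad of upright; coaster empty; the other two bits upright (0.15 rad) within 20 mm of their places and off the coaster (((horizontal distance between bit_16 and hole_16 below 0.027 m and z of bit_16 in the frame of rack below 0.0245 m and angle between bit_16's own z axis and vertical below 0.12 rad and linear speed of bit_16 below 0.02 m/s and distance of each of bit_20, bit_24 from where it was at the start of the episode below 0.02 m and angle between each of bit_20, bit_24's own z axis and vertical below 0.15 rad and horizontal distance between each of bit_20, bit_24 and coaster above 0.05 m) or (horizontal distance between bit_20 and hole_20 below 0.027 m and z of bit_20 in the frame of rack below 0.0245 m and angle between bit_20's own z axis and vertical below 0.12 rad and linear speed of bit_20 below 0.02 m/s and distance of each of bit_16, bit_24 from where it was at the start of the episode below 0.02 m and angle between each of bit_16, bit_24's own z axis and vertical below 0.15 rad and horizontal distance between each of bit_16, bit_24 and coaster above 0.05 m) or (horizontal distance between bit_24 and hole_24 below 0.027 m and z of bit_24 in the frame of rack below 0.0245 m and angle between bit_24's own z axis and vertical below 0.12 rad and linear speed of bit_24 below 0.02 m/s and distance of each of bit_16, bit_20 from where it was at the start of the episode below 0.02 m and angle between each of bit_16, bit_20's own z axis and vertical below 0.15 rad and horizontal distance between each of bit_16, bit_20 and coaster above 0.05 m))); the robot touches nothing.
It fails at once if a bit is pressed on the rack, its strip or a seat with more than 35 N (contact force between any of bit_16, bit_20, bit_24 and rack above 35 N).
It fails at once if a bit topples (tilts by more than 0.7 rad) (angle between any of bit_16, bit_20, bit_24's own z axis and vertical above 0.7 rad).
It fails at once if the hammer or the tile stack is moved by more than 30 mm (distance of any of hammer, tiles from where it was at the start of the episode above 0.03 m).
It also fails if it takes over 61 s, if anything falls off the work surface, if the arm or the gripper's body presses on something with over 40 N, if the wrist force passes 120 N, or if a joint passes its speed limit or range.

## Working session

There is one attempt and no reset: what is moved stays moved. The work goes in short steps, each a Python script; the robot and the scene stay as the last script left them, time stands still between calls to the robot, and variables do not carry over. Pictures are saved under pics/ and viewed, at most 10 in all, crops included, and the job is handed in when it is done.

```bash
mkdir -p pics; ls; python3 - <<'E'
from cell import bot,status,get_image,camera_model
import cv2,numpy as np
np.set_printoptions(precision=3,suppress=True)
a=get_image("top");b=get_image("scene")
cv2.imwrite("pics/top0.png",a[...,::-1]);cv2.imwrite("pics/scene0.png",b[...,::-1])
for n in("top","scene","wrist"):
  print(n,camera_model(n))
print(status.sense(),bot.grasp_offset)
E
```

```text
pics
top {'K': array([[356.891,   0.   , 253.471],
       [  0.   , 356.891, 195.706],
       [  0.   ,   0.   ,   1.   ]]), 'world_from_camera': array([[  -0.024,    0.987,   -0.158,  352.395],
       [  -1.   ,   -0.021,    0.021,   32.069],
       [   0.017,    0.158,    0.987, 1002.285],
       [   0.   ,    0.   ,    0.   ,    1.   ]])}
scene {'K': array([[474.348,   0.   , 247.759],
       [  0.   , 474.348, 193.243],
       [  0.   ,   0.   ,   1.   ]]), 'world_from_camera': array([[  -0.745,   -0.455,    0.488, 1037.933],
       [   0.667,   -0.525,    0.529,  606.823],
       [   0.015,    0.72 ,    0.694,  820.893],
       [   0.   ,    0.   ,    0.   ,    1.   ]])}
wrist {'K': array([[297.319,   0.   , 250.015],
       [  0.   , 297.319, 197.879],
       [  0.   ,   0.   ,   1.   ]]), 'world_from_camera': array([[   0.36 ,    0.896,    0.259,  262.656],
       [  -0.933,    0.346,    0.099, -486.662],
       [  -0.001,   -0.278,    0.961,  373.148],
       [   0.   ,    0.   ,    0.   ,    1.   ]])}
{'clock': 0.1, 'joint_pos': array([-1.306,  0.088,  1.372, -0.   ,  1.684, -0.103]), 'joint_vel': array([-0.   ,  0.   , -0.004,  0.002,  0.002, -0.001]), 'effort': array([  0.002, -35.301, -31.422,  -0.   ,   0.008,   0.   ]), 'eef_pos': array([ 197.654, -512.767,  230.238]), 'orientation': array([ 0.983,  0.183, -0.   , -0.001]), 'ft_force': array([-0.009,  0.122,  0.597]), 'wrist_torque': array([-0.009, -0.003,  0.001]), 'grasp_force': 0.0, 'width': 0.9964077654584377} 18.700000000000003
```

View pics/top0.png

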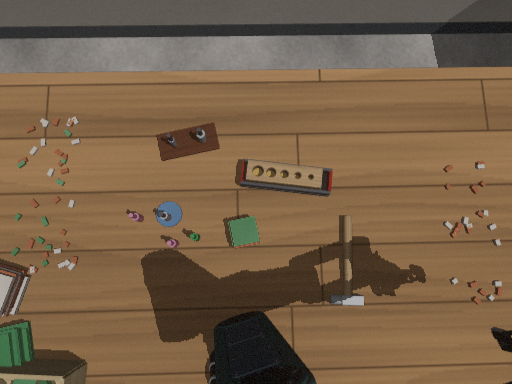

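View pics/scene0.png

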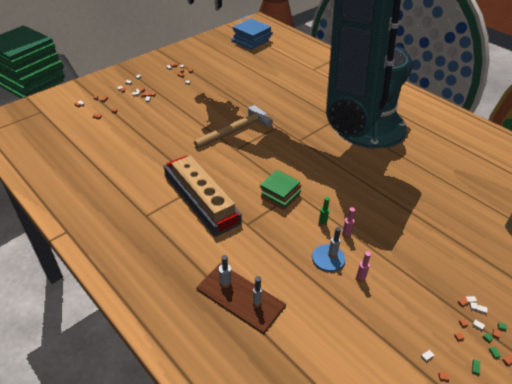

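```bash
cat >h.py <<'E'
from cell import bot,status,get_image,camera_model,workorder
import cv2,numpy as np
from scipy.spatial.transform import Rotation as R
np.set_printoptions(precision=2,suppress=True)
def ray(name,M,px):
    K=M["K"];T=M["world_from_camera"];u=(px[0]-K[0,2])/K[0,0];v=(px[1]-K[1,2])/K[1,1]
    if name=="wrist":
        t=np.hypot(u,v);s=np.sinc(t/np.pi);d=np.array([u*s,-v*s,-np.cos(t)])
    else: d=np.array([u,-v,-1.])
    return T[:3,3],T[:3,:3]@d
def plane(name,M,px,z):
    o,d=ray(name,M,px);return o+d*(z-o[2])/d[2]
def proj(name,M,p):
    T=M["world_from_camera"];c=T[:3,:3].T@(np.array(p,float)-T[:3,3]);x,y,z=c[0],-c[1],-c[2]
    r=np.hypot(x,y);K=M["K"];k=(np.arctan2(r,z)/r if name=="wrist" else 1/z)
    return np.array([K[0,2]+K[0,0]*x*k,K[1,2]+K[1,1]*y*k])
def down(a): # tool down, closing axis y along world angle a
    return R.from_matrix(np.column_stack([[np.sin(a),-np.cos(a),0],[np.cos(a),np.sin(a),0],[0,0,-1]])@np.diag([-1,1,1]) if False else np.column_stack([np.cross([np.cos(a),np.sin(a),0],[0,0,-1]),[np.cos(a),np.sin(a),0],[0,0,-1]])).as_quat()
E
python3 - <<'E'
from h import *
M=camera_model("top")
for n,px,z in [("coaster",(169,214),8),("bitfoot",(166,215),8),("pinkA",(135,216),30),("pinkB",(172,243),30),("green",(195,237),30),("tiles",(243,231),48),("hole28",(258,172),62),("hole12",(311,177),62),("boardbit1",(171,140),60),("bb2",(200,135),60)]:
    print(n,plane("top",M,px,z))
s=status.sense();print(R.from_quat(s['orientation']).as_matrix())
W=camera_model("wrist")["world_from_camera"];Rt=R.from_quat(s['orientation']).as_matrix()
print(Rt.T@(W[:3,3]-s['eef_pos']),Rt.T@W[:3,:3])
E
```

```text
coaster [464.42 247.67   8.  ]
bitfoot [461.81 255.95   8.  ]
pinkA [458.53 334.88  30.  ]
pinkB [383.32 233.83  30.  ]
green [397.94 172.13  30.  ]
tiles [410.03  42.03  48.  ]
hole28 [566.91  -1.64  62.  ]
hole12 [ 550.22 -144.34   62.  ]
boardbit1 [661.58 233.63  60.  ]
bb2 [674.36 154.62  60.  ]
[[ 0.93  0.36 -0.  ]
 [ 0.36 -0.93  0.  ]
 [ 0.   -0.   -1.  ]]
[  70.07   -1.27 -142.89] [[ 0.    0.96  0.28]
 [ 1.    0.   -0.  ]
 [-0.    0.28 -0.96]]
```

```bash
python3 - <<'E'
from h import *
def snap(n):
    M=camera_model("wrist");a=get_image("wrist");cv2.imwrite(f"pics/{n}.png",a[...,::-1]);np.savez(f"pics/{n}.npz",K=M["K"],world_from_camera=M["world_from_camera"])
q0=status.sense()['joint_pos']
a=np.radians(83)
for aa in (a,a+np.pi):
    j=bot.solve_ik([560,-72,200],down(aa));print(j)
best=min((a,a+np.pi),key=lambda t:abs(bot.solve_ik([560,-72,200],down(t))[5]) if bot.solve_ik([560,-72,200],down(t)) is not None else 9)
bot.move_to([560,-72,200],down(best));bot.sleep(.3);snap("w_rack");print(best)
b=np.radians(135);print(bot.solve_ik([462,254,200],down(b)),bot.solve_ik([462,254,200],down(b+np.pi)))
b=min((b,b+np.pi),key=lambda t:abs(bot.solve_ik([462,254,200],down(t))[5]) if bot.solve_ik([462,254,200],down(t)) is not None else 9)
bot.move_to([462,254,220],down(b));bot.sleep(.3);snap("w_bit");print(b,status.sense()['clock'],status.sense()['ft_force'])
E
```

```text
[-0.23  0.13  1.39 -0.    1.63 -1.68]
[-0.23  0.13  1.39 -0.    1.63  1.46]
4.590215932745087
[ 0.4   0.04  1.48 -0.    1.62 -1.96] [ 0.4   0.04  1.48 -0.    1.62  1.18]
5.497787143782138 4.1417 [ 0.19 -0.75 -0.1 ]
```

View pics/w_rack.png

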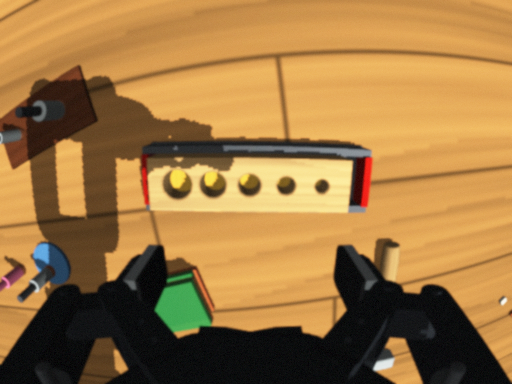

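View pics/w_bit.png

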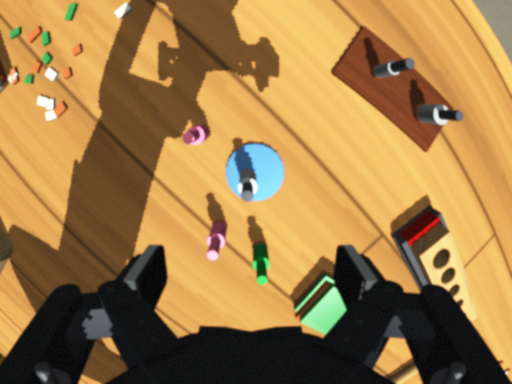

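```bash
python3 - <<'E'
import cv2,numpy as np
w=cv2.imread("pics/w_bit.png");s=cv2.imread("pics/scene0.png");r=cv2.imread("pics/w_rack.png")
f=lambda i,x,y,wd,ht,k:cv2.resize(i[y:y+ht,x:x+wd],None,fx=k,fy=k,interpolation=cv2.INTER_NEAREST)
A=np.hstack([f(w,220,140,70,65,5),f(s,300,220,60,65,5)])
B=np.hstack([f(s,195,245,100,65,4),f(w,360,45,70,65,4)])
o=np.zeros((325+260,800,3),np.uint8);o[:325,:A.shape[1]]=A;o[325:,:B.shape[1]]=B
cv2.imwrite("pics/crop1.png",o)
cv2.imwrite("pics/crop2.png",f(r,140,135,240,85,3))
E
```

```text
(no output)
```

View pics/crop1.png

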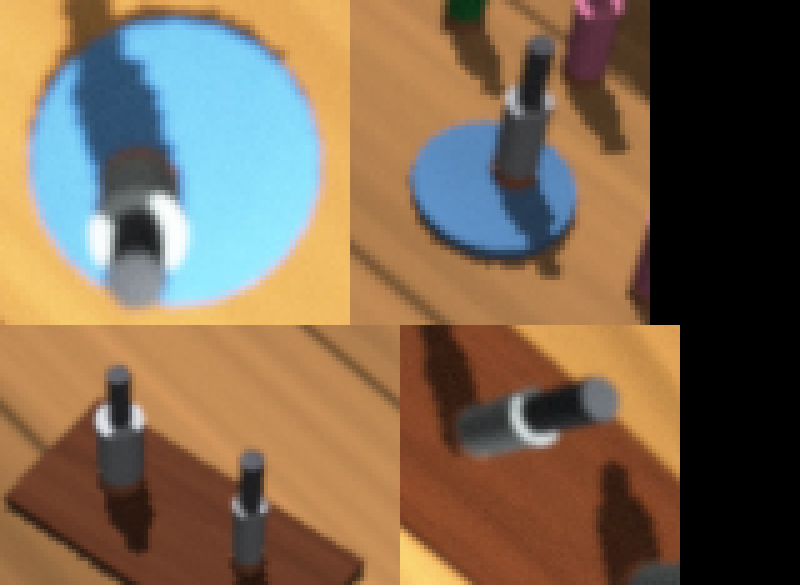

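View pics/crop2.png

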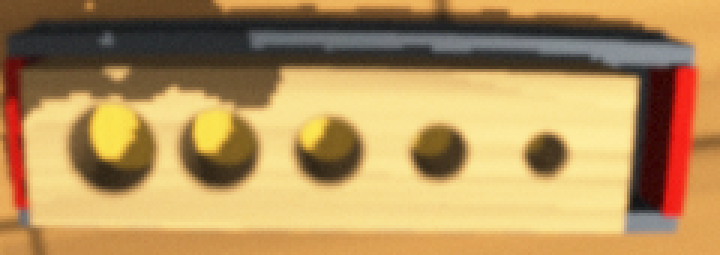

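```bash
python3 - <<'E'
from h import *
B=np.load("pics/w_bit.npz");Rk=np.load("pics/w_rack.npz")
for n,px,z in (("top",(247.1,195.6),94),("ring",(247.8,186),58),("coaster",(255,171.5),8)): print(n,plane("wrist",B,px,z))
P=np.array([plane("wrist",Rk,(140+(x)/3,135+y/3),62) for x,y in ((112,147),(218,150),(328,150),(439,152),(546,154))])
print(P,np.diff(P,axis=0));
T=camera_model("top")
print("topcam ring/top", plane("top",T,(163,215),94))
# automatic contours for holes in the top image and scene
for n,f in (("top","pics/top0.png"),("scene","pics/scene0.png")):
    g=cv2.cvtColor(cv2.imread(f),cv2.COLOR_BGR2GRAY)
    for p in P: 
        u,v=proj(n,T if n=="top" else camera_model(n),p);x,y=int(round(u)),int(round(v));w=g[y-6:y+7,x-6:x+7].astype(float)
        wt=np.clip(np.percentile(w,75)*.75-w,0,None);yy,xx=np.mgrid[y-6:y+7,x-6:x+7]
        c=((xx*wt).sum()/wt.sum(),(yy*wt).sum()/wt.sum())
        print(n,(u,v),c,plane(n,T if n=="top" else camera_model(n),c,62))
E
```

```text
top [456.17 252.38  94.  ]
ring [456.75 252.34  58.  ]
coaster [466.81 250.45   8.  ]
[[ 571.58   -0.84   62.  ]
 [ 566.01  -35.92   62.  ]
 [ 561.54  -71.46   62.  ]
 [ 556.49 -107.27   62.  ]
 [ 551.58 -142.89   62.  ]] [[ -5.57 -35.08   0.  ]
 [ -4.47 -35.54  -0.  ]
 [ -5.05 -35.81   0.  ]
 [ -4.91 -35.62   0.  ]]
topcam ring/top [452.52 244.19  94.  ]
top (np.float64(257.657206772525), np.float64(170.3165674761915)) (np.float64(259.298553212359), np.float64(169.37027954879844)) [574.11  -5.34  62.  ]
top (np.float64(270.69692898564443), np.float64(172.07539070757332)) (np.float64(272.0629225169007), np.float64(171.24440977639105)) [568.23 -39.68  62.  ]
top (np.float64(283.896323274376), np.float64(173.43408513834112)) (np.float64(284.88734939759036), np.float64(173.11987951807228)) [562.35 -74.17  62.  ]
top (np.float64(297.20415700872917), np.float64(174.9992954786654)) (np.float64(297.77223926380367), np.float64(174.73312883435582)) [ 557.2  -108.84   62.  ]
top (np.float64(310.43967009792016), np.float64(176.5178533862169)) (np.float64(310.6112334801762), np.float64(176.30616740088107)) [ 552.16 -143.39   62.  ]
scene (np.float64(217.17671423586623), np.float64(200.02082763092417)) (np.float64(217.19400507713337), np.float64(200.30218707283734)) [572.12  -0.11  62.  ]
scene (np.float64(209.45000875920843), np.float64(190.8391634951189)) (np.float64(209.26188893588736), np.float64(191.33071484681855)) [567.36 -34.91  62.  ]
scene (np.float64(201.52787236308671), np.float64(182.11267091456136)) (np.float64(201.49750113584733), np.float64(182.55165833711948)) [562.53 -70.3   62.  ]
scene (np.float64(194.0209991977939), np.float64(173.54680913406213)) (np.float64(194.10433295324972), np.float64(174.13911060433296)) [ 557.64 -105.43   62.  ]
scene (np.float64(186.7943635224902), np.float64(165.35899717224564)) (np.float64(186.56942823803968), np.float64(165.55659276546092)) [ 552.44 -142.66   62.  ]
```

```bash
python3 - <<'E'
from h import *
b=5.497787;q=down(b)
bot.move_to([456.5,252.4,140],q)
print(bot.move_l([456.5,252.4,61.5],vel=80,max_force=6));s=status.sense();print(s['eef_pos'])
bot.grasp(60);bot.sleep(.2);s=status.sense();print(s['width']*85,s['grasp_force'],s['eef_pos'],s['ft_force'])
bot.move_l([456.5,252.4,180],vel=120);s=status.sense();print(s['width']*85,s['grasp_force'],s['ft_force'])
q=down(np.radians(82.1+180))
bot.move_to([561.6,-71.7,180],q);bot.sleep(.3)
bot.move_l([561.6,-71.7,140],vel=100);bot.sleep(.3);s=status.sense();print(s['eef_pos'],s['ft_force'],s['wrist_torque'],s['clock'])
M=camera_model("wrist");cv2.imwrite("pics/held.png",get_image("wrist")[...,::-1]);c=get_image("scene")
cv2.imwrite("pics/helds.png",c[...,::-1])
a=cv2.imread("pics/held.png")[130:290,150:350];d=c[60:260,120:320,::-1]
cv2.imwrite("pics/crop3.png",np.hstack([cv2.resize(a,(400,320)),cv2.resize(d,(320,320))]))
E
```

```text
False
[457.05 252.61  62.22]
10.340217787005113 58.39770197868347 [456.67 252.44  61.69] [ 0.79 -0.04  0.95]
10.279784036044521 58.37944507598877 [ 0.85 -0.45 -1.14]
[562.03 -71.83 140.84] [-0.59  0.66 -1.88] [-0.03  0.02 -0.06] 10.1417
```

View pics/crop3.png

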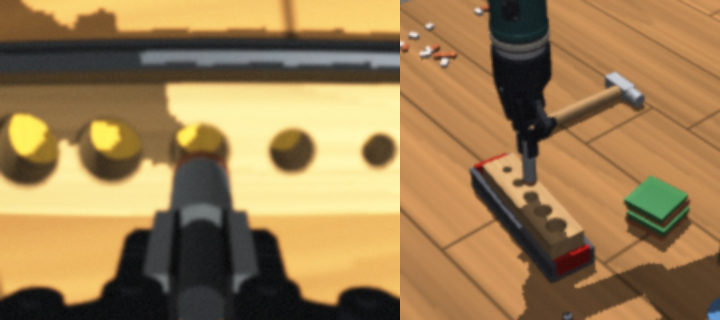

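```bash
python3 - <<'E'
from h import *
th=np.radians(82.1);ey=np.array([np.cos(th),np.sin(th),0]);ex=np.array([np.sin(th),-np.cos(th),0])
c=np.array([561.6,-71.7,0])
bot.move_l(c+[0,0,120],vel=80)
for dx,dy in [(0,0),(0,1.3),(0,-1.3),(1.3,0),(-1.3,0),(1.3,1.3),(1.3,-1.3),(-1.3,1.3),(-1.3,-1.3),(0,2.6),(0,-2.6),(2.6,0),(-2.6,0)]:
    p=c+dx*ex+dy*ey
    bot.move_l(p+[0,0,119],vel=60);bot.sleep(.1)
    hit=bot.move_l(p+[0,0,92],vel=15,max_force=5);s=status.sense();d=s['eef_pos']-c
    print((dx,dy),hit,"foot",s['eef_pos'][2]-53.7,d@ex,d@ey,s['ft_force'],s['wrist_torque'],s['clock'])
    if s['eef_pos'][2]<108: break
E
```

```text
(0, 0) False foot 38.364932662464454 0.06679712680353939 0.009098218103627235 [ 1.51 -0.18 -0.21] [-0.03 -0.2   0.03] 12.9417
```

```bash
python3 - <<'E'
from h import *
p=np.array([561.6,-71.7,0])
for z in (85,81,78,75.5,74.5):
    h=bot.move_l(p+[0,0,z],vel=10,max_force=18);s=status.sense()
    print(z,h,"foot",s['eef_pos'][2]-53.7,s['eef_pos'],s['ft_force'],s['wrist_torque'],s['width'],s['clock'])
    if h: break
E
```

```text
85 False foot 32.96037663379529 [561.99 -71.78  86.66] [-0.56  0.46  5.42] [ 0.09  0.25 -0.02] 0.12077689429838086 13.7917
81 False foot 29.098281856582844 [562.06 -71.77  82.8 ] [-0.64 -0.51  6.1 ] [0.15 0.22 0.03] 0.11885338423790977 14.3417
78 False foot 26.049311094571564 [562.01 -71.78  79.75] [-0.78  0.67  6.37] [0.11 0.24 0.02] 0.12179107218678568 14.7917
75.5 False foot 23.557904591992312 [562.04 -71.76  77.26] [-1.79  1.75  6.71] [ 0.12  0.25 -0.08] 0.11934854862725586 15.1917
74.5 False foot 22.566383237105796 [562.03 -71.76  76.27] [-1.29 -0.19  7.12] [0.12 0.28 0.  ] 0.11744826918818403 15.4417
```

```bash
python3 - <<'E'
from h import *
p=np.array([561.6,-71.7,0])
for z in np.arange(74,69,-.5):
    h=bot.move_l(p+[0,0,z],vel=5,max_force=10);s=status.sense()
    print(z,h,"foot",s['eef_pos'][2]-53.7,s['ft_force'][2],s['clock'])
    if h or s['ft_force'][2]>17: break
E
```

```text
74.0 False foot 22.11932335962338 6.930634723680545 15.6917
73.5 False foot 21.885765282447792 6.619088642710625 15.9417
73.0 False foot 21.90538697792526 9.711655317740894 16.1917
72.5 False foot 21.870524234952242 10.724701220703881 16.4417
72.0 False foot 21.841584304704412 12.384534073270974 16.6917
71.5 False foot 21.81949528559967 14.477857789490287 16.9417
71.0 False foot 21.790588185210154 16.252116437427325 17.1917
70.5 False foot 21.736585634000008 18.476099166224433 17.4417
```

```bash
python3 - <<'E'
from h import *
p=np.array([561.6,-71.7,0])
bot.move_l(p+[0,0,74],vel=20);bot.gripper_open();bot.sleep(.2)
bot.move_l(p+[0,0,200],vel=100);bot.sleep(.3)
a=get_image("wrist")[100:260,120:400,::-1]
d=get_image("scene")[120:340,140:400,::-1]
cv2.imwrite("pics/crop4.png",np.hstack([cv2.resize(a,(420,240)),cv2.resize(d,(284,240))]))
s=status.sense();print(s['eef_pos'],s['ft_force'],s['width'],s['clock'])
E
```

```text
[561.55 -71.69 199.88] [-0.08 -0.01 -0.15] 1.0003821806204434 20.4917
```

View pics/crop4.png

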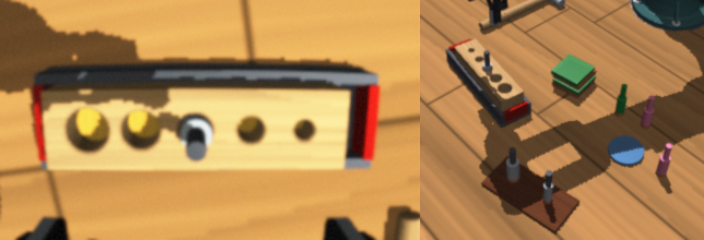

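The bit stands upright in the middle (20 mm) hole. The coaster is empty, the other bits are in place, and the gripper is clear.

```bash
python3 -c "
from h import *
print(workorder.close_job())"
```

```text
the job is handed in; nothing more can be done
None
```

I put the 20 mm bit from the coaster into the 20 mm hole, pressed it home (foot about 22 mm above the rack's underside), let go of it upright, and handed the job in at about 20.5 s; no verdict was returned.

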